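# Clear the length stop and move it one hole out

## Task

Two tube offcuts are in the way on the bed of the length stop: put the one with red end plugs in the red bin and the one with blue end plugs in the blue bin. Then pull up the red plunger knob, slide the blue stop to the very next hole in the bar, away from the yellow block, and let the pin go fully down into that hole. Finish still gripping the knob with the pin fully home - do not let go, I will clamp it while you hold - and leave the green-plugged offcut, the oil can and the vee block where they are.

Things in the scene. Friction and masses are not known exactly. Their poses are not given: they have to be found in the camera images.
- fixture: Length-stop fixture, fixed: grey base plate 200 (x) x 340 (y) x 12 mm, origin at the centre of its underside; the stop travels along its y. Bed: x = -100 to +20 mm, surface 12 mm above the bench. At the bed's -y end stands a yellow block (110 x 20 mm, top at 57 mm, inner face y = -147 mm). A steel bar 36 mm wide, top at 42 mm, runs full length along y, centred at x = +50 mm.
- stop (a joint): Place of the blue stop sleeve on the bar (m), growing along the fixture's +y, away from the yellow block: starts at 0, locked in the first hole; next hole 0.045, then 0.090 ... Range -0.010 to 0.190, friction 2.5 N. Sleeve 56 x 56 mm, top 54 mm above the bench, dark nut on it up to 61 mm; its aluminium stop plate (12 mm thick, top at 47 mm) reaches over the bed to fixture x = -64 mm.
- next_hole (a point): Centre of the mouth of the next hole, in the bar's top 42 mm above the bench. Five 13 mm holes, 45 mm apart, lie along the bar at fixture y = -75 (first), -30 (this one), +15, +60, +105 mm. The knob must end straight above this point.
- plunger (a joint): Height of the plunger (m): 0 = pin fully home in a hole, up to 0.016. The round-ended 10 mm pin is then 10 mm deep in the hole, so it must rise over 10 mm to come clear; it reads about 0.010 resting on the bar between holes. A spring pushes it down with 4.5 N at 0, 7 N at 0.016, and drops it in when let down over a hole.
- pull_knob: Red round knob on the plunger, 26 mm diameter, 30 mm tall, axis vertical; origin at the centre of its underside, 70 mm above the bench with the pin home; 9 mm of bare stem below it. It moves up with the plunger and along with the stop.
- tube_red: square aluminium tube offcut with a red plastic plug in each end, 70 x 20 x 20 mm overall, about 50 to 100 g, lying flat; origin at the centre of its underside, x along its length. Starts on the bed ahead of the stop.
- tube_blue: square aluminium tube offcut with a blue plastic plug in each end, 70 x 20 x 20 mm overall, about 50 to 100 g, lying flat; origin at the centre of its underside, x along its length. Starts on the bed ahead of the stop.
- bin_red: Open red plastic bin, fixed, 120 x 120 mm outside, 40 mm high, walls 4 mm; origin at the centre of its underside.
- bin_blue: Open blue plastic bin, fixed, 120 x 120 mm outside, 40 mm high, walls 4 mm; origin at the centre of its underside.
- tube_green: square aluminium tube offcut with a green plastic plug in each end, 70 x 20 x 20 mm overall, about 50 to 100 g, lying flat; origin at the centre of its underside, x along its length. Bystander behind the fixture.
- oil_can: Steel oil can with green label, 60 mm diameter, 80 mm tall, bystander.
- vee_block: Dark steel vee block 50 x 70 x 42 mm, origin at the centre of its underside; bystander.
Things that resemble listed ones, but are neither listed nor needed, are in the scene too. What is shaped like the tube_blue but brown or turquoise is not meant.

How it is judged:
By the outcome, as a careful person would: the job done as asked, in the order asked, and still so for the second after the job is handed in, while the arm keeps its last pose, push and grip.
It also fails if it takes over 64 s, if anything falls off the work surface, if the arm or the gripper's body presses on something with over 40 N, if the wrist force passes 120 N, or if a joint passes its speed limit or range.

## Robot

A 7-joint arm with a two-finger parallel gripper is mounted at the origin on the work surface. World frame = base frame: x ahead of the robot, y to its left, z up, the work surface at z = 0. Lengths are in m, angles in degrees, forces in N, time in s.
With the tool pointing down it reaches from about 0.425 to 0.875 m from the base axis. Payload 4.7 kg.
Tool frame: the origin (TCP) lies midway between the tips of the shut fingers; the grasp point (between the pads) lies 19 mm behind it; z points along the fingers, y is the direction in which the jaws open and shut (so a half turn about z gives the same grasp; the last joint's range is limited). The gripper opens to 87 mm and grips with 3 to 60 N. Pads are 19 mm wide; open, the fingers measure 117 mm over their backs; the gripper's body (75 mm by 190 mm) begins 51 mm behind the grasp point.
Start: joints at [-68.291, 18.392, -4.016, 83.108, 1.295, 78.541, -3.26], TCP at [0.232, 0.607, 0.223] pointing down, gripper open.
Joint ranges: [-163.93, 163.93], [-17.29, 119.83], [-79.2, 71.16], [3.27, 140.29], [-89.18, 269.18], [5.43, 117.66], [-154.24, 154.24]. Speed limits (degrees/s): [147.25, 147.25, 180, 180, 180, 180, 180].

## Interface

Orientations are given as [roll, pitch, yaw] about the fixed x, y, z axes, in that order (R = Rz(yaw) Ry(pitch) Rx(roll)).
In Python, from cell import env gives the robot as it stands.
- The arm moves only by the tool apply_moves, never from a script. Its argument "targets" is a list of rows, each a list of 2 entries, a list of its own where there are three numbers: the shift along the world's x, y, z in mm, then the turn, a rotation vector about the world's x, y, z in rad. A call has 1 to 8 rows; each row is the pose to reach, as a shift and turn from the pose commanded when the call began; what a row does not reach only later rows make up. A row lasts 1/10 s, in which the tool goes at most 50 mm and 8.59 degrees, less where a joint would pass 70% of its speed; a pose out of reach is approached as far as the arm can. A call with a gripper value outside its range is refused whole. "hand" is the finger opening in mm, from 0 to 87, set as the call begins (left out, the last holds). The fingers move at their own pace and stop on an object; "squeeze" is the grip in N (left out, the last holds). Time passes only in rows, so rows that repeat a pose let the fingers close. It gives the time, the measured TCP pose, the force and the opening at its end, in the units of the state.
- env.get_obs(): the state, without advancing time (a new reading comes with each control period).
- env.read_camera(name): name is "side" or "top"; returns a dict with "image" (420x560x3 uint8, red, green, blue), "camera_matrix" (3x3 intrinsics, pixels), "camera_from_world" (4x4, takes a point from world to camera coordinates). Camera axes: x right, y down, z forward; pixel columns grow to the right and rows downward; lengths in m; the calibration is good to about 2 mm. A picture is of the moment at which its call begins. There is no depth.
- env.sign_off(): hands the job in, once; it reports no verdict.
Trained networks look in a picture, given as the dict that the camera call returned (one of the last four; its "shot" number tells which), for a name from the list of things; names that differ only in an ending like _2 or _b are one class to them, and where a whole thing is asked for, a point or a joint stands for the part that bears it (a point fixed in the world has none). Each returns a list of dicts, best first, with "conf" (0 to 1); they miss things now and then, are a little off and sometimes report something else, mostly with a low value. They report only what shows in the picture. A call takes as long as a camera call. They do not tell look-alikes from the thing itself.
- env.regions_of(picture, target): "region" (420x560 bool, what is visible of it) and "rect" ([left, top, right, bottom] in pixels, round what is visible of it).
The state is a dict: "time_s": time; "qpos": joint angles; "joint_velocities": joint speeds; "effort": joint torques, N m; "tool_pos": TCP position; "tool_rot": TCP orientation; "force": force on the tool from outside, world axes, zero at the start; "wrist_torque": the same for the moment, N m; "grip_width": finger opening in m.
Only numpy, scipy, OpenCV 4.12 (cv2) and the standard library are available. Lean on these libraries where they do the work, as an engineer would, in place of code of your own. Each camera call takes 0.05 s, during which the arm holds its last target. There are 200 camera calls.

## Working session

There is one attempt and no reset: what is moved stays moved. The work goes in short steps, Python scripts to look and compute and a tool call to move; the robot and the scene stay as the last step left them, time stands still between calls to the robot, and variables do not carry over. Pictures are saved under pics/ and viewed, about 8 in all and at most 12, crops included, and the job is handed in when it is done.

Besides the shell and the picture viewer there is one more tool, called after "Call:" as name(argument=value, ...) on one line, values as JSON. apply_moves: Moves the arm, as the interface text tells. Its arguments: {"type":"object","properties":{"targets":{"type":"array","items":{"type":"array"}},"hand":{"type":"number"},"squeeze":{"type":"number"}},"required":["targets"]}

```bash
mkdir -p pics; cat > h.py <<'E'
import numpy as np, cv2
from cell import env
def ray(p,uv,z):
    K=np.array(p["camera_matrix"]);T=np.array(p["camera_from_world"])
    R=T[:3,:3];c=-R.T@T[:3,3]
    d=R.T@np.linalg.inv(K)@np.array([uv[0],uv[1],1.])
    return c+d*(z-c[2])/d[2]
def proj(p,X):
    K=np.array(p["camera_matrix"]);T=np.array(p["camera_from_world"])
    q=K@(T[:3,:3]@np.array(X)+T[:3,3]);return q[:2]/q[2]
def save(p,n,rect=None,s=1):
    im=p["image"][:,:,::-1]
    if rect: l,t,r,b=rect; im=im[t:b,l:r]
    cv2.imwrite("pics/"+n,cv2.resize(im,None,fx=s,fy=s,interpolation=cv2.INTER_CUBIC))
E
python3 - <<'E'
from h import *
o=env.get_obs();print({k:np.round(v,3) for k,v in o.items() if k in("time_s","tool_pos","tool_rot","force","grip_width")})
for n in("top","side"):
    p=env.read_camera(n);save(p,n+"0.png",None,1.4)
    T=p["camera_from_world"];print(n,"cam at",np.round(-T[:3,:3].T@T[:3,3],3))
    for t in("fixture","stop","pull_knob","tube_red","tube_blue","tube_green","bin_red","bin_blue","oil_can","vee_block"):
        for d in env.regions_of(p,t)[:3]:
            if d["conf"]<.2: continue
            m=d["region"];ys,xs=np.nonzero(m);u=(xs.mean(),ys.mean())
            r=cv2.minAreaRect(np.c_[xs,ys].astype(np.float32))
            print(t,round(d["conf"],2),np.round(d["rect"]),np.round(u,1),"rgb",p["image"][m].mean(0).round(),np.round(ray(p,u,.03),3)[:2],np.round(r[1]),round(r[2]))
E
```

```text
{'time_s': np.float64(0.0), 'tool_pos': array([0.232, 0.607, 0.221]), 'tool_rot': array([-1.79891e+02,  7.00000e-03,  1.59101e+02]), 'force': array([0.054, 0.023, 0.199]), 'grip_width': np.float64(0.087)}
top cam at [0.371 0.018 1.09 ]
fixture 0.68 [218. 183. 362. 271.] [287.9 224.8] rgb [158. 152. 137.] [ 0.543 -0.03 ] [ 79. 139.] 84
stop 0.77 [304. 191. 327. 248.] [315.3 208.4] rgb [126. 119. 145.] [ 0.587 -0.098] [58. 24.] 84
pull_knob 0.62 [309. 193. 322. 206.] [316.  196.3] rgb [210.  36.  35.] [ 0.618 -0.1  ] [11. 10.] 90
tube_red 0.78 [243. 234. 256. 266.] [247.8 250.6] rgb [241. 180. 175.] [0.476 0.068] [29.  9.] 86
tube_blue 0.72 [318. 290. 345. 320.] [330.1 305.4] rgb [166. 101.  58.] [ 0.348 -0.135] [30.  8.] 45
tube_blue 0.64 [285. 232. 296. 260.] [289.3 246.4] rgb [184. 204. 234.] [ 0.489 -0.034] [27.  8.] 90
tube_blue 0.53 [272. 296. 296. 316.] [283.8 306.6] rgb [ 70. 200. 180.] [ 0.343 -0.023] [29. 10.] 34
tube_green 0.52 [272. 159. 281. 187.] [276.5 172.5] rgb [178. 201. 167.] [0.678 0.002] [27.  8.] 84
bin_red 0.63 [371. 225. 430. 281.] [401.2 253.6] rgb [207.  39.  
[... 1347 characters left out ...]
12.] 90
tube_green 0.61 [327. 209. 360. 225.] [341.6 215.7] rgb [159. 189. 160.] [ 0.679 -0.01 ] [13. 32.] 72
bin_red 0.87 [264. 332. 354. 420.] [307.6 378. ] rgb [213.  40.  31.] [ 0.481 -0.317] [85. 81.] 81
bin_red 0.45 [269. 118. 291. 153.] [280.2 135.6] rgb [159. 174. 163.] [0.65  0.323] [35. 22.] 90
bin_red 0.44 [248. 236. 282. 259.] [263.8 247.1] rgb [159. 181. 207.] [ 0.494 -0.037] [14. 35.] 76
bin_blue 0.73 [195. 132. 252. 178.] [222.6 153.8] rgb [ 47. 110. 181.] [0.485 0.299] [41. 50.] 79
oil_can 0.88 [270. 120. 291. 152.] [280.  135.2] rgb [161. 174. 163.] [0.65  0.325] [36. 22.] 90
vee_block 0.58 [367. 305. 413. 362.] [390.5 333.9] rgb [100.  99. 101.] [ 0.64  -0.294] [49. 37.] 52
```

View pics/top0.png

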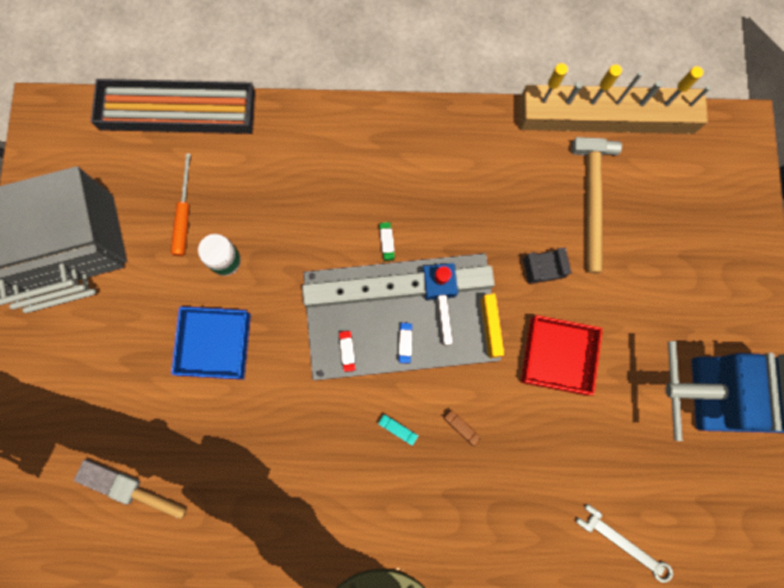

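```bash
python3 - <<'E'
from h import *
p=env.read_camera("top");q=env.read_camera("side")
save(p,"top1.png",[210,150,370,280],5);save(q,"side1.png",[205,165,375,335],3.5)
def pca(t,zc,i=0,p=p):
    m=env.regions_of(p,t)
    for d in m:
        if d["conf"]<.3: continue
        ys,xs=np.nonzero(d["region"])
        P=np.array([ray(p,u,zc)[:2] for u in zip(xs,ys)]);c=P.mean(0)
        w,v=np.linalg.eigh(np.cov((P-c).T));a=v[:,1]
        e=np.ptp((P-c)@v,axis=0)
        print(t,np.round(c,4),"ang",np.degrees(np.arctan2(a[1],a[0])).round(1)," ext",e.round(3),round(d["conf"],2))
for t,z in(("tube_red",.03),("tube_blue",.03),("fixture",.03),("stop",.05),("bin_red",.04),("bin_blue",.04)):pca(t,z)
pca("pull_knob",.1)
pca("pull_knob",.085,p=q)
E
```

```text
tube_red [0.476  0.0679] ang -172.0  ext [0.02  0.071] 0.78
tube_blue [ 0.3418 -0.0244] ang 58.6  ext [0.023 0.069] 0.75
tube_blue [ 0.4924 -0.0347] ang 178.5  ext [0.02  0.071] 0.71
tube_blue [ 0.3477 -0.1357] ang 47.8  ext [0.021 0.069] 0.58
bin_red [ 0.4768 -0.3086] ang 82.5  ext [0.127 0.132] 0.71
bin_blue [0.4837 0.3068] ang 80.6  ext [0.129 0.138] 0.68
pull_knob [ 0.5316 -0.0265] ang 95.9  ext [0.191 0.325] 0.54
pull_knob [0.477  0.2905] ang 86.8  ext [0.117 0.121] 0.45
pull_knob [ 0.6087 -0.0884] ang 65.8  ext [0.023 0.047] 0.5
pull_knob [ 0.531  -0.1056] ang 93.4  ext [0.2   0.349] 0.5
```

View pics/top1.png

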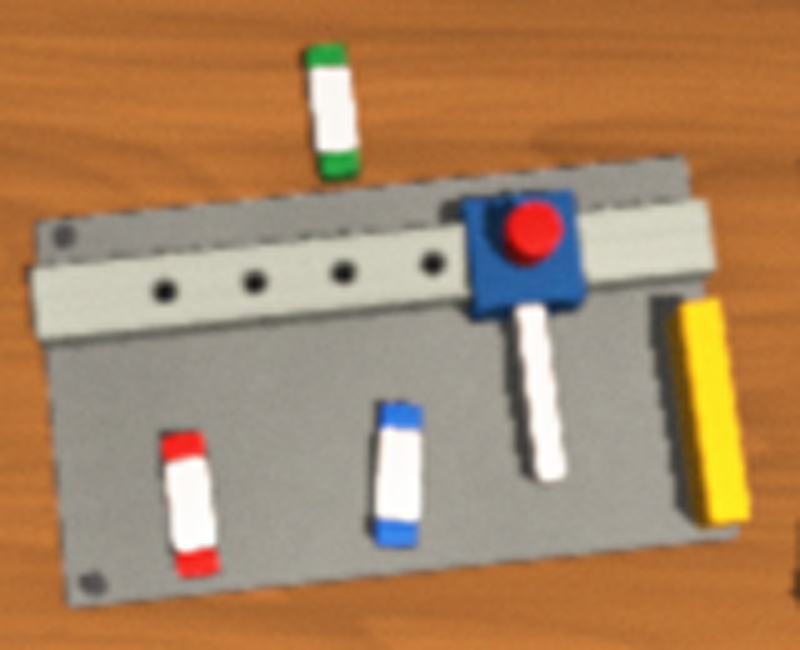

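View pics/side1.png

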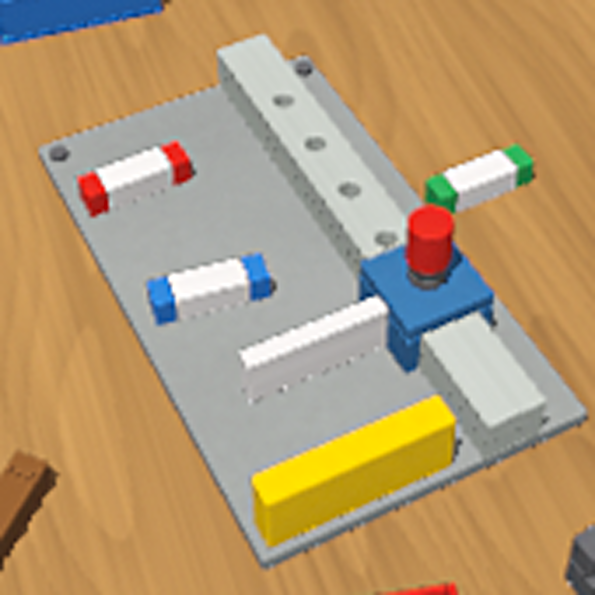

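The top view shows both target tubes, red at about (247,250) px and blue at (289,246). The brown and turquoise decoys lie off the fixture near the robot. Holes 2 to 5 show in the bar, with the next hole at about (296,203) in the full image, and the knob is at (316,196).

```bash
python3 - <<'E'
from h import *
p=env.read_camera("top");q=env.read_camera("side")
C=lambda u:(210+(u[0]+.5)/5-.5,150+(u[1]+.5)/5-.5)
S=lambda u:(205+(u[0]+.5)/3.5-.5,165+(u[1]+.5)/3.5-.5)
W=[];L=[]
def add(P,l,w,t):
    W.append(w[:2]);L.append(l);
for u,y in(((432,264),-.03),((343,272),.015),((255,283),.06),((164,291),.105)):add(p,(.05,y),ray(p,C(u),.042),0)
for u,y in(((386,238),-.03),((349,190),.015),((316,144),.06),((283,100),.105)):add(q,(.05,y),ray(q,S(u),.042),0)
for u,l in(((36,222),(.1,.17)),((685,158),(.1,-.17)),((738,538),(-.1,-.17)),((70,605),(-.1,.17))):add(p,l,ray(p,C(u),.012),0)
for u,l in(((265,566),(-.1,-.17)),((40,150),(-.1,.17)),((586,413),(.1,-.17))):add(q,l,ray(q,S(u),.012),0)
W=np.array(W);L=np.array(L)
def fit(L,W):
    cl,cw=L.mean(0),W.mean(0);H=(L-cl).T@(W-cw);a=np.arctan2(H[0,1]-H[1,0],H[0,0]+H[1,1])
    R=np.array([[np.cos(a),-np.sin(a)],[np.sin(a),np.cos(a)]]);return R,cw-R@cl,np.degrees(a)
for n,i in(("top",[0,1,2,3,8,9,10,11]),("side",[4,5,6,7,12,13,14]),("all",range(15))):
    i=list(i);R,t,a=fit(L[i],W[i]);print(n,t.round(4),a.round(2),"res mm",(1e3*np.linalg.norm(L[i]@R.T+t-W[i],axis=1)).round(1))
    print(" knob",(R@[.05,-.075]+t).round(4)," next",(R@[.05,-.03]+t).round(4))
print("knob top seen",ray(p,C((531,231)),.1).round(4),ray(q,S((432,218)),.1).round(4))
def col(P,lo,hi,rect,z):
    l,t,r,b=rect;h=cv2.cvtColor(P["image"][t:b,l:r],cv2.COLOR_RGB2HSV)
    m=((h[...,0]>=lo)&(h[...,0]<=hi)&(h[...,1]>120)).astype(np.uint8)
    n,_,st,c=cv2.connectedComponentsWithStats(m)
    for i in range(1,n):
        if st[i,4]>8:print("  plug",st[i,4],ray(P,c[i]+[l,t],z).round(4)[:2])
print("red");col(p,0,8,(238,230,260,270),.030);col(q,0,8,(222,198,264,230),.026)
print("blue");col(p,100,125,(280,228,300,264),.030);col(q,100,125,(245,235,286,262),.026)
E
```

```text
top [ 0.5454 -0.026 ] 7.24 res mm [0.8 0.7 0.7 0.3 1.4 1.5 1.2 2.7]
 knob [ 0.6045 -0.0941]  next [ 0.5988 -0.0494]
side [ 0.5484 -0.0241] 7.56 res mm [1.2 0.7 0.6 1.6 1.8 2.9 2.2]
 knob [ 0.6079 -0.0919]  next [ 0.602  -0.0473]
all [ 0.5469 -0.0251] 7.42 res mm [1.6 1.1 2.2 1.4 2.9 2.  2.4 3.1 2.8 3.2 1.6 2.6 2.4 3.4 1.6]
 knob [ 0.6061 -0.0931]  next [ 0.6003 -0.0484]
knob top seen [ 0.6032 -0.0917  0.1   ] [ 0.6096 -0.089   0.1   ]
red
  plug 46 [0.5064 0.0742]
  plug 45 [0.4474 0.0642]
  plug 61 [0.5084 0.0733]
  plug 76 [0.4506 0.0648]
blue
  plug 31 [ 0.524  -0.0339]
  plug 37 [ 0.465  -0.0321]
  plug 65 [ 0.5255 -0.0347]
  plug 76 [ 0.4676 -0.0332]
```

Call:
apply_moves(targets=[[[40, -50, 0], [0, 0, 0.1]], [[60, -100, 0], [0, 0, 0.2]], [[90, -150, 0], [0, 0, 0.3]], [[120, -200, 0], [0, 0, 0.35]], [[150, -250, 0], [0, 0, 0.35]], [[175, -300, 0], [0, 0, 0.35]], [[200, -345, 0], [0, 0, 0.35]], [[220, -390, 0], [0, 0, 0.35]]], hand=50)

```text
time_s: 2.5
tool_pos: [0.4312, 0.259, 0.223]
tool_rot: [179.9, 0.1, 179.1]
force: [0.2, 0.7, -0.6]
grip_width: 0.0503
```

Call:
apply_moves(targets=[[[9, -50, 0], [0, 0, 0.1]], [[18, -100, 0], [0, 0, 0.175]], [[26, -148, 0], [0, 0, 0.175]], [[26, -148, -50], [0, 0, 0.175]], [[26, -148, -95], [0, 0, 0.175]], [[26, -148, -130], [0, 0, 0.175]], [[26, -148, -130], [0, 0, 0.175]], [[26, -148, -130], [0, 0, 0.175]]])

```text
time_s: 3.3
tool_pos: [0.4565, 0.1129, 0.0933]
tool_rot: [-180.0, -0.0, -170.8]
force: [0.9, -0.8, 0.8]
grip_width: 0.0502
```

```bash
python3 - <<'E'
from h import *
print(env.get_obs()["tool_pos"],env.get_obs()["tool_rot"])
p=env.read_camera("side");save(p,"s2.png",[200,130,360,280],4)
E
```

```text
[0.456515   0.11293369 0.09325311] [-1.79989235e+02 -4.72603998e-03 -1.70818780e+02]
```

View pics/s2.png

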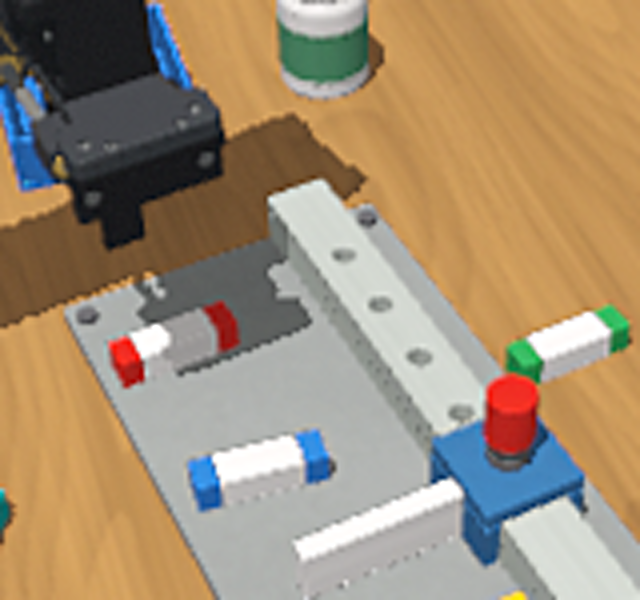

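The arm is short of the target by (21,-44) mm, because the 50 mm per row limit clipped the last call. The red tube has not been disturbed.

Call:
apply_moves(targets=[[[21, -44, 0], [0, 0, 0]], [[21, -44, 0], [0, 0, 0]], [[21, -44, -25], [0, 0, 0]], [[21, -44, -50], [0, 0, 0]], [[21, -44, -65], [0, 0, 0]], [[21, -44, -77], [0, 0, 0]], [[21, -44, -77], [0, 0, 0]], [[21, -44, -77], [0, 0, 0]]])

```text
time_s: 4.15
tool_pos: [0.4784, 0.0692, 0.0168]
tool_rot: [180.0, 0.1, -170.8]
force: [0.2, 0.4, 0.1]
grip_width: 0.0498
```

Call:
apply_moves(targets=[[[0, 0, 0], [0, 0, 0]], [[0, 0, 0], [0, 0, 0]], [[0, 0, 0], [0, 0, 0]], [[0, 0, 0], [0, 0, 0]], [[0, 0, 0], [0, 0, 0]], [[0, 0, 0], [0, 0, 0]]], hand=0, squeeze=25)

```text
time_s: 4.75
tool_pos: [0.4774, 0.0691, 0.0158]
tool_rot: [180.0, 0.0, -170.8]
force: [-0.6, 0.2, 1.9]
grip_width: 0.0195
```

Call:
apply_moves(targets=[[[0, 0, 40], [0, 0, 0]], [[0, 0, 85], [0, 0, 0]], [[0, -15, 115], [0, 0, 0]], [[0, -60, 115], [0, 0, 0]], [[0, -107, 115], [0, 0, 0]], [[0, -154, 115], [0, 0, 0]], [[0, -201, 115], [0, 0, 0]], [[0, -248, 115], [0, 0, 0]]])

```text
time_s: 5.55
tool_pos: [0.4768, -0.1808, 0.1306]
tool_rot: [180.0, 0.0, -170.8]
force: [0.7, -0.4, -1.3]
grip_width: 0.0199
```

Call:
apply_moves(targets=[[[0, -45, 0], [0, 0, 0]], [[0, -90, 0], [0, 0, 0]], [[0, -132, 0], [0, 0, 0]], [[0, -132, 0], [0, 0, 0]], [[0, -132, 0], [0, 0, 0]]])

```text
time_s: 6.05
tool_pos: [0.4764, -0.312, 0.13]
tool_rot: [180.0, -0.1, -171.0]
force: [0.1, 0.4, -0.4]
grip_width: 0.0199
```

Call:
apply_moves(targets=[[[0, 0, -45], [0, 0, 0]], [[0, 0, -85], [0, 0, 0]], [[0, 0, -110], [0, 0, 0]], [[0, 0, -110], [0, 0, 0]], [[0, 0, -110], [0, 0, 0]]])

```text
time_s: 6.55
tool_pos: [0.4778, -0.3098, 0.0209]
tool_rot: [180.0, -0.0, -170.7]
force: [0.2, 0.0, -0.8]
grip_width: 0.0198
```

Call:
apply_moves(targets=[[[0, 0, 0], [0, 0, 0]], [[0, 0, 0], [0, 0, 0]], [[0, 0, 0], [0, 0, 0]], [[0, 0, 0], [0, 0, 0]], [[0, 0, 30], [0, 0, 0]], [[0, 0, 75], [0, 0, 0]], [[0, 0, 110], [0, 0, 0]], [[0, 0, 110], [0, 0, 0]]], hand=46)

```text
time_s: 7.35
tool_pos: [0.4803, -0.3135, 0.1362]
tool_rot: [-179.7, 0.5, -170.8]
force: [1.3, 0.3, 0.0]
grip_width: 0.0465
```

Call:
apply_moves(targets=[[[3, 46, 0], [0, 0, -0.1]], [[6, 92, 0], [0, 0, -0.19]], [[9, 138, 0], [0, 0, -0.19]], [[12, 184, 0], [0, 0, -0.19]], [[15, 230, 0], [0, 0, -0.19]], [[18, 276, 0], [0, 0, -0.19]], [[18, 276, 0], [0, 0, -0.19]], [[18, 276, -45], [0, 0, -0.19]]])

```text
time_s: 8.15
tool_pos: [0.5004, -0.0331, 0.0896]
tool_rot: [179.9, 0.7, 178.5]
force: [1.9, 0.2, -0.6]
grip_width: 0.0462
```

Call:
apply_moves(targets=[[[0, 0, -30], [0, 0, 0]], [[0, 0, -50], [0, 0, 0]], [[0, 0, -69], [0, 0, 0]], [[0, 0, -69], [0, 0, 0]], [[0, 0, -69], [0, 0, 0]]])

```text
time_s: 8.65
tool_pos: [0.4949, -0.0356, 0.0166]
tool_rot: [-180.0, -0.1, 178.3]
force: [0.6, 0.3, 0.5]
grip_width: 0.0462
```

Call:
apply_moves(targets=[[[0, 0, 0], [0, 0, 0]], [[0, 0, 0], [0, 0, 0]], [[0, 0, 0], [0, 0, 0]], [[0, 0, 0], [0, 0, 0]], [[0, 0, 0], [0, 0, 0]]], hand=0)

```text
time_s: 9.15
tool_pos: [0.4956, -0.0347, 0.0171]
tool_rot: [180.0, 0.0, 178.3]
force: [0.5, 1.6, 2.8]
grip_width: 0.0198
```

Now carry it to the blue bin at about (0.485, 0.307).

Call:
apply_moves(targets=[[[0, 0, 40], [0, 0, 0]], [[0, 0, 85], [0, 0, 0]], [[0, 15, 115], [0, 0, 0]], [[0, 60, 115], [0, 0, 0]], [[0, 107, 115], [0, 0, 0]], [[0, 154, 115], [0, 0, 0]], [[0, 201, 115], [0, 0, 0]], [[-5, 248, 115], [0, 0, 0]]])

```text
time_s: 9.95
tool_pos: [0.4903, 0.2145, 0.1315]
tool_rot: [180.0, 0.0, 178.3]
force: [1.7, -0.2, -0.4]
grip_width: 0.0196
```

Call:
apply_moves(targets=[[[0, 45, 0], [0, 0, 0]], [[-5, 90, 0], [0, 0, 0]], [[-5, 93, 0], [0, 0, 0]], [[-5, 93, -45], [0, 0, 0]], [[-5, 93, -85], [0, 0, 0]], [[-5, 93, -110], [0, 0, 0]], [[-5, 93, -110], [0, 0, 0]], [[-5, 93, -110], [0, 0, 0]]])

```text
time_s: 10.75
tool_pos: [0.4855, 0.3054, 0.0218]
tool_rot: [-180.0, -0.0, 178.3]
force: [0.4, 1.5, -1.1]
grip_width: 0.0197
```

Call:
apply_moves(targets=[[[0, 0, 0], [0, 0, 0]], [[0, 0, 0], [0, 0, 0]], [[0, 0, 0], [0, 0, 0]], [[0, 0, 0], [0, 0, 0]], [[0, 0, 30], [0, 0, 0]], [[0, 0, 75], [0, 0, 0]], [[0, 0, 120], [0, 0, 0]], [[0, 0, 150], [0, 0, 0]]], hand=46)

```text
time_s: 11.55
tool_pos: [0.4864, 0.3065, 0.1755]
tool_rot: [179.8, 0.2, 178.3]
force: [0.4, 0.5, -0.4]
grip_width: 0.0459
```

Call:
apply_moves(targets=[[[14, -46, 0], [0, 0, 0.08]], [[28, -92, 0], [0, 0, 0.159]], [[42, -138, 0], [0, 0, 0.159]], [[56, -184, 0], [0, 0, 0.159]], [[70, -230, 0], [0, 0, 0.159]], [[84, -276, 0], [0, 0, 0.159]], [[98, -322, 0], [0, 0, 0.159]], [[112, -368, 0], [0, 0, 0.159]]])

```text
time_s: 12.35
tool_pos: [0.5977, -0.0638, 0.1722]
tool_rot: [180.0, 0.1, -172.6]
force: [1.0, 0.6, -0.2]
grip_width: 0.0459
```

Call:
apply_moves(targets=[[[8, -30, 0], [0, 0, 0]], [[8, -30, -30], [0, 0, 0]], [[8, -30, -50], [0, 0, 0]], [[8, -30, -50], [0, 0, 0]], [[8, -30, -50], [0, 0, 0]], [[8, -30, -50], [0, 0, 0]]])

```text
time_s: 12.95
tool_pos: [0.6063, -0.0919, 0.1232]
tool_rot: [-180.0, 0.1, -172.6]
force: [0.8, -0.1, -0.4]
grip_width: 0.046
```

```bash
python3 - <<'E'
from h import *
o=env.get_obs();print(o["tool_pos"],o["tool_rot"])
q=env.read_camera("side");p=env.read_camera("top")
a=cv2.resize(q["image"][180:340,240:400,::-1],None,fx=2.5,fy=2.5,interpolation=cv2.INTER_CUBIC)
b=cv2.resize(p["image"][160:320,110:270,::-1],(400,400));c=cv2.resize(p["image"][180:340,290:450,::-1],(400,400))
cv2.imwrite("pics/c3.png",np.hstack([a,c]));
for t in("tube_red","tube_blue"):
  for d in env.regions_of(p,t):
    if d["conf"]>.2:
      m=d["region"];ys,xs=np.nonzero(m);print(t,round(d["conf"],2),ray(p,(xs.mean(),ys.mean()),.02).round(3),p["image"][m].mean(0).round())
print("tcp in side",proj(q,o["tool_pos"]))
E
```

```text
[ 0.60629929 -0.09192376  0.12318965] [-1.79983843e+02  1.41350423e-01 -1.72559610e+02]
tube_red 0.56 [ 0.478 -0.311  0.02 ] [234. 168. 164.]
tube_blue 0.8 [0.482 0.303 0.02 ] [172. 192. 227.]
tcp in side [327.73638352 219.9451994 ]
```

View pics/c3.png

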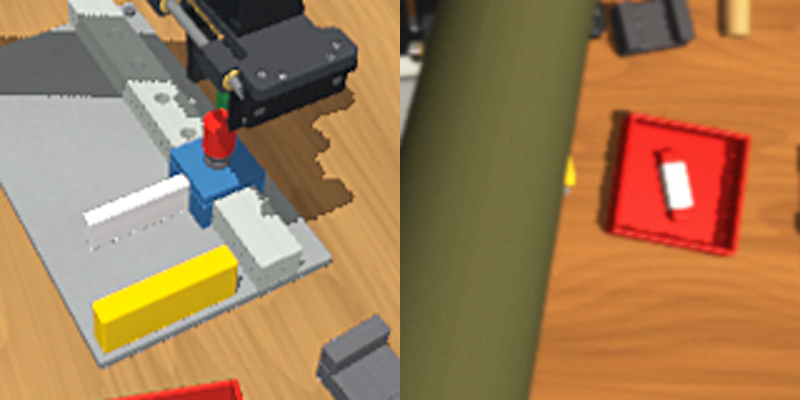

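```bash
python3 - <<'E'
from h import *
q=env.read_camera("side");o=env.get_obs();t=np.array(o["tool_pos"]);a=np.radians(97.4);j=np.array([np.cos(a),np.sin(a),0]);k=np.array([np.sin(a),-np.cos(a),0])
im=cv2.resize(q["image"][:,:,::-1],None,fx=4,fy=4,interpolation=cv2.INTER_CUBIC)
for X,c in((t,(0,255,0)),(t+j*.025,(0,255,255)),(t-j*.025,(255,255,0)),(t+[0,0,.07],(255,0,255)),([.606,-.092,.1],(255,255,255)),([.606,-.092,.07],(0,0,0))):
    u=proj(q,X);cv2.circle(im,(int(4*u[0]+2),int(4*u[1]+2)),4,c,-1)
cv2.imwrite("pics/c4.png",im[640:1140,1080:1640])
print("s2 tcp in crop",(proj(q,[.4565,.1129,.0933])-[200,130])*4)
E
```

```text
s2 tcp in crop [100.09747682 209.26415004]
```

View pics/c4.png

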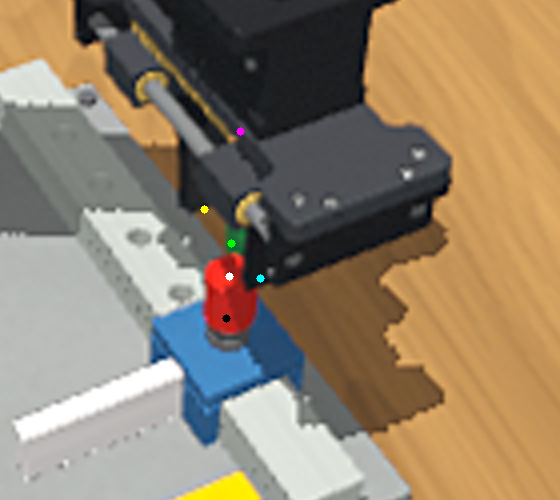

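The projected tool points agree with the picture to about 2 mm, and the knob sits between the fingertips. Both tubes are in their bins. Next I descend and grip the knob.

Call:
apply_moves(targets=[[[0, 0, -20], [0, 0, 0]], [[0, 0, -40], [0, 0, 0]], [[0, 0, -53], [0, 0, 0]], [[0, 0, -53], [0, 0, 0]], [[0, 0, -53], [0, 0, 0]]])

```text
time_s: 13.7
tool_pos: [0.6055, -0.0922, 0.0689]
tool_rot: [-180.0, 0.0, -172.6]
force: [0.2, -0.1, 0.5]
grip_width: 0.0461
```

Call:
apply_moves(targets=[[[0, 0, 0], [0, 0, 0]], [[0, 0, 0], [0, 0, 0]], [[0, 0, 0], [0, 0, 0]], [[0, 0, 0], [0, 0, 0]], [[0, 0, 0], [0, 0, 0]], [[0, 0, 0], [0, 0, 0]]], hand=0, squeeze=45)

```text
time_s: 14.3
tool_pos: [0.6057, -0.0921, 0.0691]
tool_rot: [180.0, 0.1, -172.6]
force: [-1.0, 0.5, 3.8]
grip_width: 0.0249
```

Call:
apply_moves(targets=[[[0, 0, 4], [0, 0, 0]], [[0, 0, 8], [0, 0, 0]], [[0, 0, 12], [0, 0, 0]], [[0, 0, 14], [0, 0, 0]], [[0, 0, 14], [0, 0, 0]], [[0, 0, 14], [0, 0, 0]], [[0, 0, 14], [0, 0, 0]]])

```text
time_s: 15.0
tool_pos: [0.6055, -0.0921, 0.0824]
tool_rot: [-180.0, 0.0, -172.6]
force: [5.4, -1.0, -7.4]
grip_width: 0.0249
```

```bash
python3 - <<'E'
from h import *
o=env.get_obs();print(o["tool_pos"],o["force"],o["wrist_torque"],o["grip_width"])
q=env.read_camera("side");save(q,"c5.png",[270,160,410,285],4)
E
```

```text
[ 0.60549565 -0.09211919  0.08244847] [ 5.36000956 -0.98338674 -7.44595286] [-0.18918357 -1.1528045  -0.00402868] 0.02490378096239773
```

View pics/c5.png

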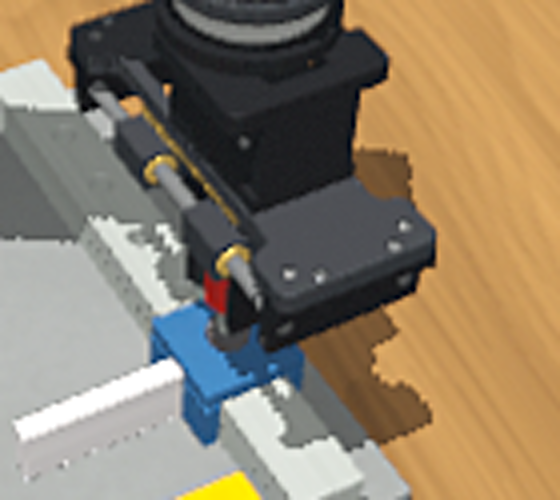

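The pull is about 7 N at 13 mm of lift, as the spring should give, so the pin is clear. Now I slide 45 mm along the bar, with a small x shift to relieve the side load.

Call:
apply_moves(targets=[[[1, 0, 0.5], [0, 0, 0]], [[0, 7, 0.5], [0, 0, 0]], [[-1, 14, 0.5], [0, 0, 0]], [[-2, 22, 0.5], [0, 0, 0]], [[-3, 30, 0.5], [0, 0, 0]], [[-4, 38, 0.5], [0, 0, 0]], [[-5, 44.6, 0.5], [0, 0, 0]], [[-5, 44.6, 0.5], [0, 0, 0]]])

```text
time_s: 15.85
tool_pos: [0.5995, -0.045, 0.0827]
tool_rot: [179.9, -0.1, -172.5]
force: [0.7, 0.5, -8.2]
grip_width: 0.0248
```

Call:
apply_moves(targets=[[[0, 0, 0], [0, 0, 0]], [[0, 0, 0], [0, 0, 0]], [[0, 0, 0], [0, 0, 0]]])

```text
time_s: 16.15
tool_pos: [0.5997, -0.0464, 0.0828]
tool_rot: [179.9, -0.1, -172.6]
force: [-0.2, 1.6, -7.4]
grip_width: 0.0248
```

Call:
apply_moves(targets=[[[0, -1, 0], [0, 0, 0]], [[0, -1.5, 0], [0, 0, 0]], [[0, -1.5, 0], [0, 0, 0]], [[0, -1, -3], [0, 0, 0]], [[0, -1, -5], [0, 0, 0]], [[0, -1, -7], [0, 0, 0]], [[0, -1, -7], [0, 0, 0]]])

```text
time_s: 16.85
tool_pos: [0.6001, -0.0491, 0.0758]
tool_rot: [-180.0, -0.0, -172.6]
force: [-1.1, 0.4, -5.4]
grip_width: 0.0253
```

Call:
apply_moves(targets=[[[0, 1, -2], [0, 0, 0]], [[0, 1, -4], [0, 0, 0]], [[0, 1, -6], [0, 0, 0]], [[0, 1, -7], [0, 0, 0]], [[0, 1, -7], [0, 0, 0]], [[0, 1, -7], [0, 0, 0]], [[0, 1, -7], [0, 0, 0]]])

```text
time_s: 17.55
tool_pos: [0.6001, -0.0477, 0.0692]
tool_rot: [-180.0, -0.0, -172.6]
force: [-4.7, -2.1, -2.0]
grip_width: 0.0252
```

```bash
python3 - <<'E'
from h import *
o=env.get_obs();print(o["tool_pos"],o["force"],o["wrist_torque"],o["grip_width"])
q=env.read_camera("side");save(q,"c6.png",[250,140,400,275],4)
E
```

```text
[ 0.6000594  -0.04770586  0.06921357] [-4.73733752 -2.07892965 -2.00786337] [-0.71547985  0.75674742 -0.044396  ] 0.025189096871017155
```

View pics/c6.png

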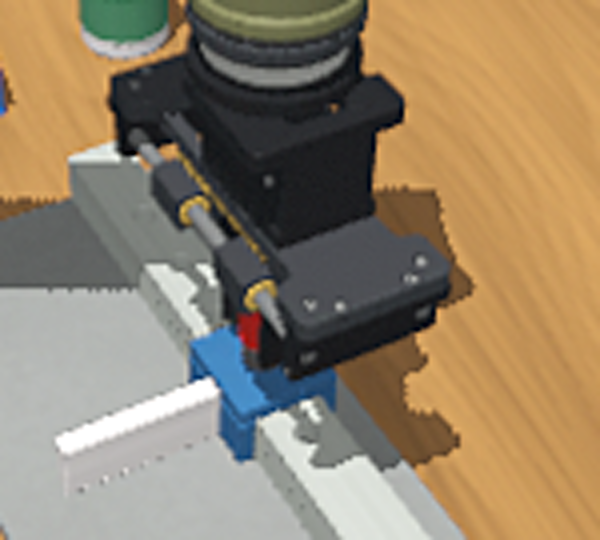

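The stop is at the next hole and the tool height is back at the home reading of 69.1 mm. There is still about 2 N of pull and some side load, so I relieve the side load and press down lightly to be sure the pin is fully home.

Call:
apply_moves(targets=[[[-1, -0.3, 0], [0, 0, 0]], [[-1, -0.3, -1], [0, 0, 0]], [[-1, -0.3, -1.5], [0, 0, 0]], [[-1, -0.3, -1.5], [0, 0, 0]], [[-1, -0.3, -1.5], [0, 0, 0]], [[-1, -0.3, -1.5], [0, 0, 0]]])

```text
time_s: 18.2
tool_pos: [0.6001, -0.0477, 0.0691]
tool_rot: [180.0, 0.1, -172.6]
force: [-5.2, -2.5, 5.1]
grip_width: 0.0246
```

Call:
apply_moves(targets=[[[0, 0, 0], [0, 0, 0]], [[0, 0, 0], [0, 0, 0]], [[0, 0, 0], [0, 0, 0]], [[0, 0, 0], [0, 0, 0]], [[0, 0, 0], [0, 0, 0]]])

```text
time_s: 18.7
tool_pos: [0.6001, -0.0477, 0.0691]
tool_rot: [180.0, 0.1, -172.6]
force: [-3.9, -2.4, 5.3]
grip_width: 0.0252
```

```bash
python3 - <<'E'
from h import *
for n in("top","side"):
    p=env.read_camera(n)
    for t in("tube_red","tube_blue","tube_green","oil_can","vee_block"):
        for d in env.regions_of(p,t)[:1]:
            ys,xs=np.nonzero(d["region"]);print(n,t,round(d["conf"],2),ray(p,(xs.mean(),ys.mean()),.03).round(3)[:2],p["image"][d["region"]].mean(0).round())
o=env.get_obs();print(o["time_s"],o["tool_pos"],o["force"],o["grip_width"])
print(env.sign_off())
E
```

```text
top tube_red 0.78 [ 0.479 -0.308] [231. 165. 160.]
top tube_blue 0.65 [ 0.347 -0.137] [185. 114.  65.]
top tube_green 0.43 [0.689 0.004] [121. 120. 104.]
top oil_can 0.6 [0.647 0.306] [203. 200. 191.]
top vee_block 0.55 [ 0.64 -0.29] [83. 76. 74.]
side tube_red 0.8 [ 0.478 -0.315] [231. 163. 159.]
side tube_blue 0.79 [ 0.344 -0.038] [ 31. 183. 175.]
side oil_can 0.79 [0.648 0.323] [169. 184. 173.]
side vee_block 0.72 [ 0.64  -0.292] [108. 107. 110.]
19.3 [ 0.60011899 -0.04766511  0.06914977] [-4.8931476  -1.99041111  4.82296755] 0.024984474359368652
the job is handed in; nothing more can be done
None
```

The job is done and handed in at 19.3 s. Both offcuts are in their bins, and the stop is in the next hole. The gripper still holds the knob, with the pin home by touch.

- **Offcuts:** The red-plugged one is in the red bin, confirmed again in the last check. The blue-plugged one was seen inside the blue bin just before I went to the knob. In the last check the network's best match for it was a look-alike, so that check did not confirm it.
- **Stop:** The tool moved 44.8 mm along the bar, against 45 mm between holes.
- **Pin:** The tool is back at its starting height of 69.1 mm. Lowering the command another 1.5 mm did not move it; the force only rose to about 5 N downward, so the pin is bottomed. A side load of about 5 N remains on the knob.
- **Bystanders:** The oil can and vee block read as they did at the start. The green-plugged offcut was partly hidden by the arm: the top camera gave a weak match about 1 cm from its first position, and the side camera did not find it. Nothing was moved near it.

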